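# Return the fitter's tools to the foam tool tray

### The arm

A 7-joint arm with a two-finger parallel gripper is mounted at the origin on a cart in front of the work surface, level with it; the furniture and walls round the work are solid. World frame = base frame: x ahead of the robot, y to its left, z up, the work surface at z = 0. Lengths are in m, angles in degrees, forces in N, time in s.
With the tool pointing down it reaches from about 0.425 to 0.875 m from the base axis. Payload 4.7 kg.
Tool frame: the origin (TCP) lies midway between the tips of the shut fingers; the grasp point (between the pads) lies 19 mm behind it; z points along the fingers, y is the line along which they close (so a half turn about z gives the same grasp; the last joint's range is limited). The gripper opens to 87 mm and grips with 3 to 60 N. Pads are 19 mm wide; open, the fingers measure 117 mm over their backs; the gripper's body (75 mm by 190 mm) begins 51 mm behind the grasp point.
Start: joints at [66.24, 18.392, -4.016, 83.108, 1.295, 78.541, -3.26], TCP at [0.27, -0.591, 0.223] pointing down, gripper open.
Joint ranges: [-163.93, 163.93], [-17.29, 119.83], [-79.2, 71.16], [3.27, 140.29], [-89.18, 269.18], [5.43, 117.66], [-154.24, 154.24]. Speed limits (degrees/s): [147.25, 147.25, 180, 180, 180, 180, 180].

### API

Orientations are given as [roll, pitch, yaw] about the fixed x, y, z axes, in that order (R = Rz(yaw) Ry(pitch) Rx(roll)).
In Python, from cell import env gives the robot as it stands.
- The arm moves only by the tool step_arm, never from a script. Its argument "moves" is a list of rows, each an object with "dp": the shift along the tool's x, y, z in mm, a list of three; "dr": the turn, a rotation vector about the tool's x, y, z in rad, a list of three; "fingers": the closure, from 0 (fully open) to 1 (shut). In form: [{"dp": [dx, dy, dz], "dr": [ax, ay, az], "fingers": fingers}, ...]. A call has exactly 5 rows; each row shifts and turns the commanded pose from where the row before left it, along the tool's axes as they then stand; what a row does not reach is not made up. A row lasts 1/8 s, in which the tool goes at most 62.5 mm and 10.7 degrees, less where a joint would pass 70% of its speed; a pose out of reach is approached as far as the arm can. A call with a gripper value outside its range is refused whole. The fingers move at their own pace and stop on an object; "squeeze" is the grip in N (left out, the last holds). Time passes only in rows, so rows that do not move let the fingers close, or fill a call up. It gives the time, the measured TCP pose, the force, the opening and the grip force at its end, in the units of the state.
- env.get_obs(): the state, without advancing time (a new reading comes with each control period).
- env.read_camera(name): name is "side" or "top"; returns the picture (420x560x3 uint8, red, green, blue); there is no depth.
- env.camera_model(name): a dict with "fx", "fy", "cx", "cy" (pixels), "k1" (the pictures are not rectified: a ray, as slopes to the right and down, at radius r is drawn at 1 + k1 r^2 times it, then the intrinsics apply), "R" (3x3) and "t" (3): a world point X has camera coordinates R X + t. Camera axes: x right, y down, z forward; pixel columns grow to the right and rows downward; lengths in m; the calibration is good to about 2 mm. A picture is of the moment at which its call begins. camera_model takes no time and is no camera call.
- env.sign_off(): hands the job in; it is judged then, once.
The state is a dict: "time_s": time; "qpos": joint angles; "joint_velocities": joint speeds; "effort": joint torques, N m; "tool_pos": TCP position; "tool_rot": TCP orientation; "force": force on the tool from outside, world axes, zero at the start; "wrist_torque": the same for the moment, N m; "grip_width": finger opening in m; "grasp_force": force on a finger pad.
Only numpy, scipy, OpenCV 4.12 (cv2) and the standard library are available. Lean on these libraries where they do the work, as an engineer would, in place of code of your own. Each camera call takes 0.05 s, during which the arm holds its last target. There are 200 camera calls.

### The job

The fitter's tray has to go back to the tool crib complete: put the open-ended spanner, the cold chisel, the tape measure and the red-handled pick into the tray, each laid down, not dropped, flat on the bottom of the foam cut-out made for it, the tape measure upright as it stands now. The two rusty offcuts of bar stock, the plain flat bar and the angle, are not tools: leave them lying where they are.

Things in the scene. Friction and masses are not known exactly. Their poses are not given: they have to be found in the camera images.
- spanner: Open-ended steel spanner lying flat, 201 mm long (y), 8 mm thick; heads 48 mm wide, straight shank 18 mm wide between y = -60 and 55 mm. Origin: middle of its length, on the underside; y along the shank, z up. Grasp the shank across x at the origin. About 0.17 kg.
- cold_chisel: Cold chisel, a rusty brown octagonal steel bar forged down to a flat edge at one end, lying; 158 mm long (y), 18 mm wide, 17 mm high. Origin: middle of its length, on the underside; y along it, z up. Grasp across x at the origin. About 0.24 kg. Longer and thicker than the flat bar, and tapered.
- tape_measure: Yellow tape measure standing upright on its edge, 78 mm long (y), 40 mm wide (x; the case itself 38 mm), 62 mm high. Origin: centre of the underside; the case reaches from y = -33 to 39 mm; z up. Grasp across x near the top. 0.22 kg.
- pick: Small pick with a red handle, lying; 64 mm long, 8 mm thick. Origin: middle of its length, on the underside; y along it towards the handle end, z up (it lies up to 0.2 rad askew). The handle, 10 mm wide and 9 mm high, runs from y = 2 to 32 mm, the 4 mm shank from there to y = -32 mm. Grasp the handle across x at y = 17 mm. 0.03 kg.
- flat_bar: Look-alike, to be left lying: plain rusty brown flat steel bar with square ends, 105 x 18 x 10 mm, y along it. Origin: centre of the underside.
- angle_bar: Look-alike, to be left lying: rusty brown steel angle with an L section, 190 x 26 x 26 mm, y along it. Origin: centre of the underside.
- insert_spanner: Fixed foam insert 74 x 232 (y) x 18 mm, one of 4 in a steel tray (rim 23 mm high). Origin: centre of underside, 3 mm over the bench. Black foam, cut-out 12 mm deep, yellow floor at z 6; black finger channel, as deep, right across, y -22 to 22. Spanner-shaped cut-out: 218 mm long, ends 65 mm wide, 35 mm between. Takes the spanner, centred on the origin, along y, either way round.
- insert_chisel: Fixed foam insert 74 x 232 (y) x 18 mm, one of 4 in a steel tray (rim 23 mm high). Origin: centre of underside, 3 mm over the bench. Black foam, cut-out 12 mm deep, yellow floor at z 6; black finger channel, as deep, right across, y -22 to 22. Cut-out: a long slot, 176 x 35 mm. Takes the cold chisel, centred on the origin, along y, either way round.
- insert_tape: Fixed foam insert 74 x 232 (y) x 18 mm, one of 4 in a steel tray (rim 23 mm high). Origin: centre of underside, 3 mm over the bench. Black foam, cut-out 12 mm deep, yellow floor at z 6; black finger channel, as deep, right across, y -22 to 22. Cut-out: short and broad, 57 mm wide, y -44 to 50 mm. Takes the tape measure, upright, its origin and y on these.
- insert_pick: Fixed foam insert 74 x 232 (y) x 18 mm, one of 4 in a steel tray (rim 23 mm high). Origin: centre of underside, 3 mm over the bench. Black foam, cut-out 12 mm deep, yellow floor at z 6; black finger channel, as deep, right across, y -22 to 22. Cut-out: y -24 to 25, 33 wide, then to y -58, 24 wide. Takes the pick, y as this y, origin at y -17: handle in the channel, shank in the narrow end.
Things that resemble listed ones, but are neither listed nor needed, are in the scene too. There is more than one size of the tape_measure; the one meant has the size given above.

How it is judged (in metres and radians):
At the end, for the whole second after the job is handed in: Each tool rests on the floor of its own cut-out: within 14 mm across and 18 mm along of its described place, underside 3 to 10 mm over the insert's, along it within 0.2 rad (tape, pick 0.35; either way), upright within 0.1 rad (pick 0.35). Flat bar and angle within 30 mm of their start (x of spanner in the frame of insert_spanner between -0.014 and 0.014 m and y of spanner in the frame of insert_spanner between -0.018 and 0.018 m and z of spanner in the frame of insert_spanner between 0.003 and 0.01 m and angle between the y axis of spanner and the y axis of insert_spanner, either way round below 0.2 rad and angle between each of spanner, cold_chisel, tape_measure's own z axis and vertical below 0.1 rad and linear speed of each of spanner, cold_chisel, tape_measure, pick below 0.02 m/s and x of cold_chisel in the frame of insert_chisel between -0.014 and 0.014 m and y of cold_chisel in the frame of insert_chisel between -0.018 and 0.018 m and z of cold_chisel in the frame of insert_chisel between 0.003 and 0.01 m and angle between the y axis of cold_chisel and the y axis of insert_chisel, either way round below 0.2 rad and x of tape_measure in the frame of insert_tape between -0.014 and 0.014 m and y of tape_measure in the frame of insert_tape between -0.018 and 0.018 m and z of tape_measure in the frame of insert_tape between 0.003 and 0.01 m and angle between the y axis of tape_measure and the y axis of insert_tape, either way round below 0.35 rad and x of pick in the frame of insert_pick between -0.014 and 0.014 m and y of pick in the frame of insert_pick between -0.035 and 0.001 m and z of pick in the frame of insert_pick between 0.003 and 0.01 m and angle between the y axis of pick and the y axis of insert_pick, either way round below 0.35 rad and angle between pick's own z axis and vertical below 0.35 rad and distance of each of flat_bar, angle_bar from where it was at the start of the episode below 0.03 m); the robot touches nothing.
It fails at once if a tool is dropped or thrown (faster than 0.8 m/s with no finger on it) ((linear speed of spanner above 0.8 m/s and contact force between the fingers and spanner below 0.01 N) or (linear speed of cold_chisel above 0.8 m/s and contact force between the fingers and cold_chisel below 0.01 N) or (linear speed of tape_measure above 0.8 m/s and contact force between the fingers and tape_measure below 0.01 N) or (linear speed of pick above 0.8 m/s and contact force between the fingers and pick below 0.01 N)).
It fails at once if the flat bar or the angle is carried off or shoved aside (more than 30 mm) (distance of any of flat_bar, angle_bar from where it was at the start of the episode above 0.03 m).
It also fails if it takes over 109 s, if anything falls off the work surface, if the arm or the gripper's body presses on something with over 40 N, if the wrist force passes 120 N, or if a joint passes its speed limit or range.

## Working session

There is one attempt and no reset: what is moved stays moved. The work goes in short steps, Python scripts to look and compute and a tool call to move; the robot and the scene stay as the last step left them, time stands still between calls to the robot, and variables do not carry over. Pictures are saved under pics/ and viewed, at most 14 in all, crops included, and the job is handed in when it is done.

Besides the shell and the picture viewer there is one more tool, called by a JSON object that holds its "op" and its "data", one argument or row to a line. step_arm: Moves the arm, as the interface text tells. Its arguments: {"type":"object","properties":{"moves":{"type":"array","items":{"type":"object","properties":{"dp":{"type":"array","items":{"type":"number"}},"dr":{"type":"array","items":{"type":"number"}},"fingers":{"type":"number"}}}},"squeeze":{"type":"number"}},"required":["moves"]}

```bash
ls; mkdir -p pics; python3 - <<'E'
from cell import env
import cv2
print(env.get_obs())
for n in("top","side"):
    im=env.read_camera(n); cv2.imwrite(f"pics/{n}0.png",cv2.resize(im[:,:,::-1],None,fx=1.42,fy=1.42,interpolation=cv2.INTER_CUBIC)); cv2.imwrite(f"raw_{n}.png",im[:,:,::-1]); print(n,env.camera_model(n))
E
```

```text
pics
{'time_s': 0.0, 'qpos': array([66.23884522, 18.44060859, -4.01444819, 83.17328543,  1.29574112,
       78.54187621, -3.25934379]), 'joint_velocities': array([ 0.04232561, -0.02802153, -0.0250997 , -0.08777761, -0.05565227,
       -0.06867963,  0.05795265]), 'effort': array([ 3.13586479e-04, -4.91283774e+01, -4.03807629e-01, -3.12527382e+01,
       -6.38326071e-02,  4.35631745e-02,  1.82720810e-04]), 'tool_pos': array([ 0.26997338, -0.59067894,  0.22145799]), 'tool_rot': array([-1.79889509e+02,  6.78499936e-03,  2.45706514e+01]), 'force': array([-0.33457989,  0.10815019, -0.86671574]), 'wrist_torque': array([ 0.00407838, -0.00134571,  0.02835656]), 'grasp_force': 0.0, 'grip_width': 0.08719710356614696}
top {'fx': 462.8642217828758, 'fy': 462.8642217828758, 'cx': 286.5188558574597, 'cy': 204.03171646125304, 'k1': -0.10324806858884278, 'R': array([[ 0.0258978 , -0.99963427,  0.00778611],
       [-0.99725717, -0.02637487, -0.06915567],
       [ 0.06933574, -0.00597377, -0.9975755 ]]), 't': array([0.16242354, 0.55460426, 1.05789166])}
side {'fx': 513.3565022105134, 'fy': 513.3565022105134, 'cx': 288.5508363852709, 'cy': 204.59693775353824, 'k1': -0.12281153735423614, 'R': array([[-0.99307622, -0.11639618,  0.01586047],
       [-0.08491891,  0.61801842, -0.78156383],
       [ 0.08116898, -0.7774993 , -0.62362363]]), 't': array([ 0.53779876, -0.03973929,  1.39240136])}
```

View pics/top0.png

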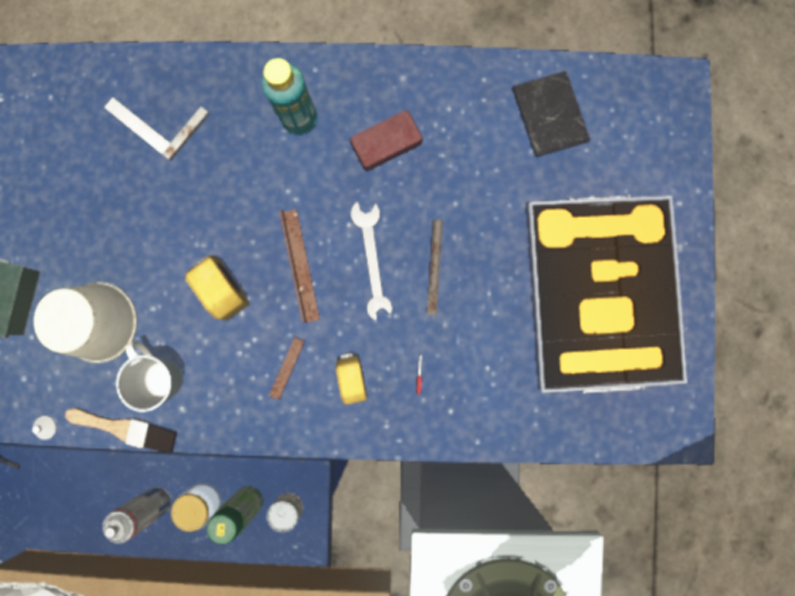

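View pics/side0.png

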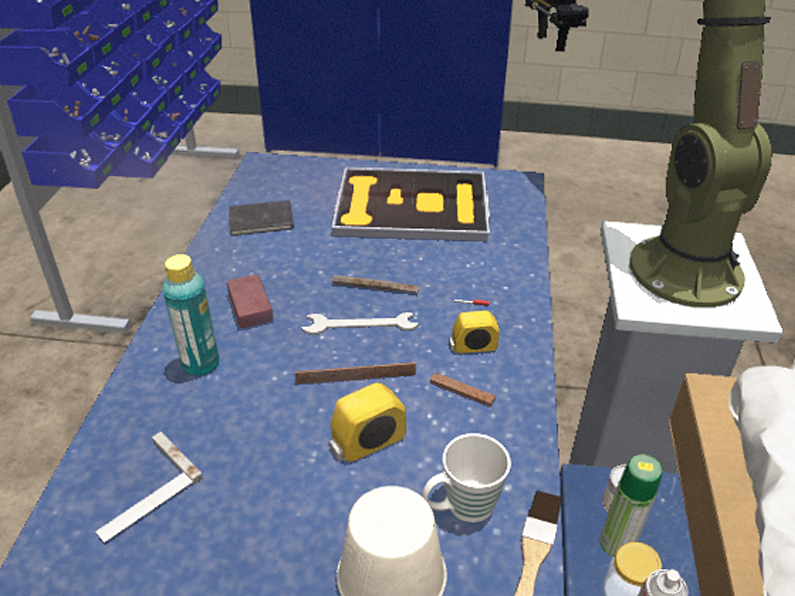

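The top view shows the tray on the right, with its inserts from far to near being spanner, pick, tape and chisel. The spanner is at (372,260), the chisel at (435,267), the pick at (420,375), the small tape at (350,378) and the big tape at (215,288). The rusty angle (300,265) and the flat bar (287,368) are to be left alone. Next I'll rectify both views to metric planes.

```bash
cat > h.py <<'E'
import numpy as np,cv2
from cell import env
def proj(n,X):
    m=env.camera_model(n); c=np.atleast_2d(X)@np.array(m["R"]).T+m["t"]; s=c[:,:2]/c[:,2:]
    s=s*(1+m["k1"]*(s**2).sum(1,keepdims=True)); return s*[m["fx"],m["fy"]]+[m["cx"],m["cy"]]
def ortho(n,im,z,x0,x1,y0,y1,mm=1.0):
    "row 0 = x1, col 0 = y1 (x up, y left)"
    xs=np.arange(x1,x0,-mm/1000); ys=np.arange(y1,y0,-mm/1000); X,Y=np.meshgrid(xs,ys,indexing="ij")
    p=proj(n,np.stack([X.ravel(),Y.ravel(),np.full(X.size,z)],1)).astype(np.float32)
    return cv2.remap(im,p[:,0].reshape(X.shape),p[:,1].reshape(X.shape),cv2.INTER_CUBIC)
def tri(pt,ps):
    from scipy.optimize import least_squares
    f=lambda X:np.r_[proj("top",X)[0]-pt,proj("side",X)[0]-ps]
    r=least_squares(f,[.5,0,0]); return r.x,np.abs(r.fun).max()
E
python3 - <<'E'
from h import *
B=(.35,.75,-.45,.35)
for n in("top","side"):
    im=cv2.imread(f"raw_{n}.png"); cv2.imwrite(f"pics/o_{n}.png",ortho(n,im,0.008,*B))
E
```

```text
(no output)
```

View pics/o_top.png

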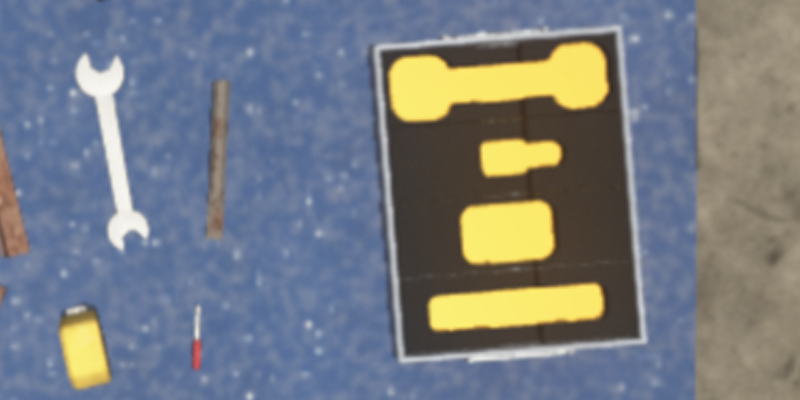

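View pics/o_side.png

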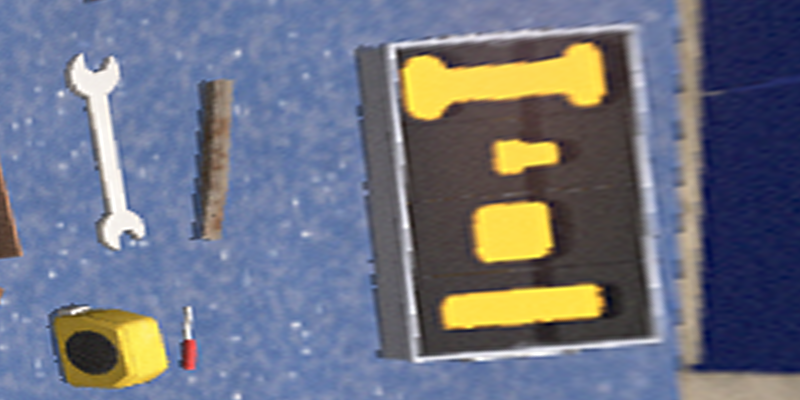

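Both planes agree on the layout, and all the needed items and the tray are in them. In the side rectification the spanner and pick appear 5–8 mm left of where the top view puts them. I'll triangulate matched points to check heights.

```bash
python3 - <<'E'
from h import *
W=lambda p:[.75-p[1]/1000,.35-p[0]/1000,.008]
P={"rimTL":((374,46),(386,43)),"rimTR":((620,28),(637,26)),"rimBL":((402,361),(413,361)),"rimBR":((646,342),(661,342)),
"spA":((100,73),(94,76)),"spB":((128,231),(121,231)),"pk_red":((197,368),(189,369)),"pk_tip":((198,306),(188,307)),"chA":((220,81),(217,81)),"chB":((215,237),(206,239))}
for k,(a,b) in P.items():
    X,e=tri(proj("top",W(a))[0],proj("side",W(b))[0]); print(k,(X*1000).round(1),round(e,2))
for n in("top","side"):
    m=env.camera_model(n); print(n,-np.array(m["R"]).T@m["t"])
# segment yellow things in raw and report rectangles on planes
for n in("top","side"):
  for z in (.009,.021,.062):
    o=ortho(n,cv2.imread(f"raw_{n}.png"),z,.3,.75,-.45,.6)
    h=cv2.cvtColor(o,cv2.COLOR_BGR2HSV); m=cv2.inRange(h,(15,90,90),(38,255,255))
    c,_=cv2.findContours(m,cv2.RETR_EXTERNAL,cv2.CHAIN_APPROX_NONE)
    for q in c:
        if cv2.contourArea(q)<600: continue
        (u,v),(w,hh),a=cv2.minAreaRect(q); print(n,z,"x %.1f y %.1f"%(750-v,600-u),"size %.0f %.0f ang %.1f"%(w,hh,a))
E
```

```text
rimTL [702.7 -22.2  17.3] 0.34
rimTR [ 719.2 -264.8   20.5] 0.03
rimBL [389.5 -50.2  16.5] 0.08
rimBR [ 408.5 -291.2   19. ] 0.11
spA [676.8 250.2   2.9] 0.48
spB [519.5 222.2   2.1] 0.1
pk_red [381.1 152.8   1.3] 0.15
pk_tip [ 4.435e+02  1.517e+02 -4.000e-01] 0.11
chA [669.6 129.9   5.5] 0.06
chB [5.126e+02 1.346e+02 5.000e-01] 0.3
top [0.47552697 0.18331135 1.09241618]
side [0.41768075 1.16974842 0.82874585]
top 0.009 x 400.3 y 266.2 size 73 41 ang 77.0
top 0.009 x 443.2 y -165.4 size 42 178 ang 85.4
top 0.009 x 517.6 y -156.5 size 65 96 ang 84.8
top 0.009 x 543.1 y 497.5 size 104 60 ang 51.3
top 0.009 x 593.4 y -170.1 size 40 85 ang 86.6
top 0.009 x 667.8 y -147.6 size 70 222 ang 85.2
top 0.021 x 401.1 y 265.3 size 72 40 ang 77.0
top 0.021 x 443.4 y -161.5 size 41 176 ang 85.2
top 0.021 x 517.2 y -152.8 size 64 95 ang 84.8
top 0.021 x 542.4 y 493.9 size 103 60 ang 51.2
top 0.021 x 592.5 y -166.3 size 40 84 ang 85.6
top 0.021 x 665.8 y -144.0 size 69 219 ang 85.3
top 0.062 x 404.0 y 262.1 size 69 39 ang 77.0
top 0.062 x 444.7 y -148.4 size 40 170 ang 85.2
top 0.062 x 515.6 y -139.9
[... 329 characters left out ...]
58.4 size 123 119 ang 52.1
side 0.009 x 593.0 y -174.0 size 36 68 ang 90.0
side 0.009 x 669.2 y -152.0 size 66 204 ang 85.0
side 0.021 x 402.5 y 253.3 size 79 105 ang 80.5
side 0.021 x 443.1 y -150.6 size 38 163 ang 85.0
side 0.021 x 517.1 y -141.1 size 59 80 ang 85.2
side 0.021 x 551.1 y 468.9 size 121 117 ang 52.3
side 0.021 x 590.5 y -154.5 size 35 67 ang 90.0
side 0.021 x 665.5 y -132.6 size 65 201 ang 84.8
side 0.062 x 403.5 y 300.2 size 76 98 ang 79.7
side 0.062 x 441.8 y -83.6 size 36 155 ang 84.8
side 0.062 x 512.2 y -75.0 size 56 76 ang 85.2
side 0.062 x 544.3 y 504.6 size 115 111 ang 51.7
side 0.062 x 583.2 y -87.0 size 33 65 ang 85.2
side 0.062 x 653.0 y -66.7 size 62 191 ang 84.9
```

Triangulated heights sit about 5 mm low throughout. The rim reads 18 instead of 23 and the spanner top 2.5 instead of 8, so this is a common calibration bias. Once corrected, the text's heights hold. The small tape is 72x40 at the case and is the one meant; the other is about 100 mm. Now I'll get the exact tool axes.

```bash
python3 - <<'E'
from h import *
T=cv2.imread("raw_top.png"); S=cv2.imread("raw_side.png")
def rep(n,im,name,z,box,f):
    o=ortho(n,im,z,*box,mm=.5); m=f(o,cv2.cvtColor(o,cv2.COLOR_BGR2HSV)).astype(np.uint8)
    c,_=cv2.findContours(m,cv2.RETR_EXTERNAL,cv2.CHAIN_APPROX_NONE); q=max(c,key=cv2.contourArea)
    (u,v),(w,h),a=cv2.minAreaRect(q)
    y,x=np.nonzero(cv2.drawContours(np.zeros_like(m),[q],-1,1,-1)); P=np.c_[box[1]*1000-y/2,box[3]*1000-x/2]
    d=np.linalg.svd(P-P.mean(0),full_matrices=False)[2][0]; d*=np.sign(d[0])
    t=(P-P.mean(0))@d
    print(n,name,"rect x %.1f y %.1f"%(box[1]*1000-v/2,box[3]*1000-u/2),"sz %.0f %.0f"%(w/2,h/2),"mean",P.mean(0).round(1),"axis",np.degrees(np.arctan2(d[1],d[0])).round(1),"t",t.min().round(),t.max().round())
notblue=lambda o,h:(h[...,0]<90)|(h[...,0]>135)|(h[...,1]<45)
grey=lambda o,h:(o[...,0].astype(int)-o[...,2]<15)
for n,im in(("top",T),("side",S)):
    rep(n,im,"spanner",.007,(.47,.73,.2,.29),lambda o,h:o.min(2)>170)
    rep(n,im,"chisel",.009,(.48,.71,.10,.17),grey)
    rep(n,im,"pick",.006,(.36,.46,.13,.185),grey)
    rep(n,im,"pickred",.006,(.36,.46,.13,.185),lambda o,h:(o[...,2].astype(int)-o[...,1]>60))
rep("top",T,"tape",.062,(.35,.47,.2,.31),grey)
E
```

```text
top spanner rect x 599.6 y 238.4 sz 199 48 mean [604.3 238.1] axis 10.4 t -104.0 95.0
top chisel rect x 590.4 y 132.6 sz 17 160 mean [589.8 132.5] axis -2.6 t -79.0 80.0
top pick rect x 411.8 y 153.5 sz 64 10 mean [406.2 153.4] axis -1.0 t -27.0 38.0
top pickred rect x 395.5 y 153.5 sz 28 7 mean [395.7 153.5] axis -1.7 t -14.0 14.0
side spanner rect x 600.4 y 241.8 sz 199 49 mean [604.1 242. ] axis 10.3 t -103.0 96.0
side chisel rect x 590.7 y 137.1 sz 30 161 mean [594.1 136.2] axis -3.0 t -84.0 77.0
side pick rect x 412.2 y 157.9 sz 16 64 mean [405.8 159.2] axis 2.7 t -26.0 38.0
side pickred rect x 396.0 y 157.5 sz 30 12 mean [395.7 157.6] axis -2.3 t -15.0 15.0
top tape rect x 406.7 y 262.9 sz 79 43 mean [405.3 262.2] axis 11.7 t -38.0 41.0
```

```bash
cat > plan.py <<'E'
import sys,json,numpy as np
from h import env
from scipy.spatial.transform import Rotation as Ro
# args: x y z(mm) yaw n ; straight line, even turn; tool pointing down at the end
x,y,z,yaw,n=map(float,sys.argv[1:6]); n=int(n)
o=env.get_obs(); R=Ro.from_euler("xyz",o["tool_rot"],degrees=True); G=Ro.from_euler("xyz",[180,0,yaw],degrees=True)
rv=(R.inv()*G).as_rotvec(); d=(np.array([x,y,z])-o["tool_pos"]*1000)/n
print(o["tool_pos"].round(4),o["tool_rot"].round(1),"dr/row",(rv/n).round(4))
for i in range(n): print((R*Ro.from_rotvec(rv*i/n)).inv().apply(d).round(1).tolist())
E
python3 plan.py 600 238 120 10.4 20
```

```text
[ 0.27   -0.5907  0.2216] [-179.9    0.    24.6] dr/row [-0.0001  0.      0.0124]
[32.2, -30.8, 5.1]
[31.9, -31.2, 5.1]
[31.5, -31.6, 5.1]
[31.1, -32.0, 5.1]
[30.7, -32.4, 5.1]
[30.3, -32.7, 5.1]
[29.9, -33.1, 5.1]
[29.4, -33.5, 5.1]
[29.0, -33.9, 5.1]
[28.6, -34.2, 5.1]
[28.2, -34.6, 5.1]
[27.8, -34.9, 5.1]
[27.3, -35.2, 5.1]
[26.9, -35.6, 5.1]
[26.4, -35.9, 5.1]
[26.0, -36.2, 5.1]
[25.5, -36.6, 5.1]
[25.1, -36.9, 5.1]
[24.6, -37.2, 5.1]
[24.2, -37.5, 5.1]
```

{"op": "step_arm", "data": {
  "moves": [
    {"dp": [31.5,-31.6,5],"dr": [0,0,0.0124],"fingers": 0},
    {"dp": [31.5,-31.6,5],"dr": [0,0,0.0124],"fingers": 0},
    {"dp": [31.5,-31.6,5],"dr": [0,0,0.0124],"fingers": 0},
    {"dp": [31.5,-31.6,5],"dr": [0,0,0.0124],"fingers": 0},
    {"dp": [31.5,-31.6,5],"dr": [0,0,0.0124],"fingers": 0}
  ],
  "squeeze": 40
}}

```text
time_s: 0.72
tool_pos: [0.3531, -0.3824, 0.197]
tool_rot: [-180.0, 0.0, 21.0]
force: [0.1, -0.1, -1.5]
grip_width: 0.087
grasp_force: 0.0
```

{"op": "step_arm", "data": {
  "moves": [
    {"dp": [29.5,-33.5,5],"dr": [0,0,0.0124],"fingers": 0},
    {"dp": [29.5,-33.5,5],"dr": [0,0,0.0124],"fingers": 0},
    {"dp": [29.5,-33.5,5],"dr": [0,0,0.0124],"fingers": 0},
    {"dp": [29.5,-33.5,5],"dr": [0,0,0.0124],"fingers": 0},
    {"dp": [29.5,-33.5,5],"dr": [0,0,0.0124],"fingers": 0}
  ]
}}

```text
time_s: 1.35
tool_pos: [0.4358, -0.1754, 0.1722]
tool_rot: [180.0, 0.0, 17.4]
force: [0.0, 0.0, -0.7]
grip_width: 0.0871
grasp_force: 0.0
```

{"op": "step_arm", "data": {
  "moves": [
    {"dp": [27.3,-35.2,5],"dr": [0,0,0.0124],"fingers": 0},
    {"dp": [27.3,-35.2,5],"dr": [0,0,0.0124],"fingers": 0},
    {"dp": [27.3,-35.2,5],"dr": [0,0,0.0124],"fingers": 0},
    {"dp": [27.3,-35.2,5],"dr": [0,0,0.0124],"fingers": 0},
    {"dp": [27.3,-35.2,5],"dr": [0,0,0.0124],"fingers": 0}
  ]
}}

```text
time_s: 1.98
tool_pos: [0.5183, 0.0312, 0.1472]
tool_rot: [180.0, 0.0, 13.9]
force: [0.8, 0.1, -0.4]
grip_width: 0.0868
grasp_force: 0.0
```

{"op": "step_arm", "data": {
  "moves": [
    {"dp": [25.1,-36.9,5],"dr": [0,0,0.0124],"fingers": 0},
    {"dp": [25.1,-36.9,5],"dr": [0,0,0.0124],"fingers": 0},
    {"dp": [25.1,-36.9,5],"dr": [0,0,0.0124],"fingers": 0},
    {"dp": [25.1,-36.9,5],"dr": [0,0,0.0124],"fingers": 0},
    {"dp": [25.1,-36.9,5],"dr": [0,0,0.0124],"fingers": 0}
  ]
}}

```text
time_s: 2.6
tool_pos: [0.6012, 0.2382, 0.1218]
tool_rot: [180.0, 0.0, 10.3]
force: [0.3, 0.2, 0.7]
grip_width: 0.087
grasp_force: 0.0
```

{"op": "step_arm", "data": {
  "moves": [
    {"dp": [0,0,40],"dr": [0,0,0],"fingers": 0.2},
    {"dp": [0,0,40],"dr": [0,0,0],"fingers": 0.4},
    {"dp": [0,0,25],"dr": [0,0,0],"fingers": 0.4},
    {"dp": [0,0,13],"dr": [0,0,0],"fingers": 0.4},
    {"dp": [0,0,0],"dr": [0,0,0],"fingers": 0.4}
  ]
}}

```text
time_s: 3.22
tool_pos: [0.6003, 0.237, 0.0037]
tool_rot: [180.0, 0.1, 10.4]
force: [0.3, -0.0, 0.4]
grip_width: 0.0535
grasp_force: 0.0
```

```bash
python3 - <<'E'
from h import *
print(env.get_obs()["tool_pos"],env.get_obs()["force"])
a=env.read_camera("top")[:,:,::-1]; b=env.read_camera("side")[:,:,::-1]
def crop(n,im):
    u,v=proj(n,[.6,.238,.03])[0].astype(int); return cv2.resize(im[v-75:v+75,u-95:u+95],(390,308),interpolation=cv2.INTER_CUBIC)
cv2.imwrite("pics/g1.png",np.hstack([crop("top",a),crop("side",b)]))
E
```

```text
[0.60026568 0.23697778 0.00371143] [ 0.34872655 -0.04938572  0.38695989]
```

View pics/g1.png

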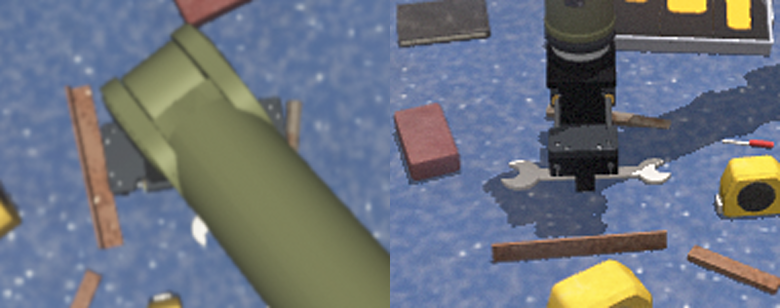

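The fingers straddle the shank mid-length, at side crop (585,175). I'll go down 1.5 mm, close and lift slightly.

{"op": "step_arm", "data": {
  "moves": [
    {"dp": [0,0,1.5],"dr": [0,0,0],"fingers": 1},
    {"dp": [0,0,0],"dr": [0,0,0],"fingers": 1},
    {"dp": [0,0,0],"dr": [0,0,0],"fingers": 1},
    {"dp": [0,0,0],"dr": [0,0,0],"fingers": 1},
    {"dp": [0,0,0],"dr": [0,0,0],"fingers": 1}
  ]
}}

```text
time_s: 3.95
tool_pos: [0.6009, 0.2375, 0.0031]
tool_rot: [-180.0, -0.0, 10.4]
force: [-0.0, 0.9, 0.3]
grip_width: 0.0166
grasp_force: 40.0
```

{"op": "step_arm", "data": {
  "moves": [
    {"dp": [0,0,0],"dr": [0,0,0],"fingers": 1},
    {"dp": [0,0,-10],"dr": [0,0,0],"fingers": 1},
    {"dp": [0,0,-20],"dr": [0,0,0],"fingers": 1},
    {"dp": [0,0,-35],"dr": [0,0,0],"fingers": 1},
    {"dp": [0,0,-35],"dr": [0,0,0],"fingers": 1}
  ]
}}

```text
time_s: 4.58
tool_pos: [0.6009, 0.2374, 0.1052]
tool_rot: [-180.0, -0.0, 10.4]
force: [0.6, -0.7, -1.3]
grip_width: 0.0173
grasp_force: 40.0
```

```bash
python3 plan.py 666.7 -144.5 100 94.9 15
```

```text
[0.6009 0.2374 0.1052] [-180.    -0.    10.4] dr/row [ 0.     -0.     -0.0984]
[-0.3, 25.8, 0.3]
[-2.8, 25.7, 0.3]
[-5.3, 25.3, 0.3]
[-7.8, 24.6, 0.3]
[-10.2, 23.8, 0.3]
[-12.4, 22.6, 0.3]
[-14.6, 21.3, 0.3]
[-16.6, 19.8, 0.3]
[-18.5, 18.1, 0.3]
[-20.2, 16.1, 0.3]
[-21.7, 14.1, 0.3]
[-22.9, 11.9, 0.3]
[-24.0, 9.6, 0.3]
[-24.8, 7.2, 0.3]
[-25.4, 4.7, 0.3]
```

{"op": "step_arm", "data": {
  "moves": [
    {"dp": [-0.3,25.8,0],"dr": [0,0,-0.0984],"fingers": 1},
    {"dp": [-2.8,25.7,0],"dr": [0,0,-0.0984],"fingers": 1},
    {"dp": [-5.3,25.3,0],"dr": [0,0,-0.0984],"fingers": 1},
    {"dp": [-7.8,24.6,0],"dr": [0,0,-0.0984],"fingers": 1},
    {"dp": [-10.2,23.8,0],"dr": [0,0,-0.0984],"fingers": 1}
  ]
}}

```text
time_s: 5.2
tool_pos: [0.6231, 0.1091, 0.1045]
tool_rot: [179.9, -0.1, 38.7]
force: [0.1, -0.5, -2.2]
grip_width: 0.0169
grasp_force: 40.0
```

{"op": "step_arm", "data": {
  "moves": [
    {"dp": [-12.4,22.6,0],"dr": [0,0,-0.0984],"fingers": 1},
    {"dp": [-14.6,21.3,0],"dr": [0,0,-0.0984],"fingers": 1},
    {"dp": [-16.6,19.8,0],"dr": [0,0,-0.0984],"fingers": 1},
    {"dp": [-18.5,18.1,0],"dr": [0,0,-0.0984],"fingers": 1},
    {"dp": [-20.2,16.1,0],"dr": [0,0,-0.0984],"fingers": 1}
  ]
}}

```text
time_s: 5.82
tool_pos: [0.645, -0.0183, 0.1045]
tool_rot: [179.9, 0.0, 66.9]
force: [-0.0, 0.4, -2.2]
grip_width: 0.0168
grasp_force: 40.0
```

{"op": "step_arm", "data": {
  "moves": [
    {"dp": [-21.7,14.1,0],"dr": [0,0,-0.0984],"fingers": 1},
    {"dp": [-22.9,11.9,0],"dr": [0,0,-0.0984],"fingers": 1},
    {"dp": [-24,9.6,0],"dr": [0,0,-0.0984],"fingers": 1},
    {"dp": [-24.8,7.2,0],"dr": [0,0,-0.0984],"fingers": 1},
    {"dp": [-25.4,4.7,0],"dr": [0,0,-0.0984],"fingers": 1}
  ]
}}

```text
time_s: 6.45
tool_pos: [0.667, -0.1458, 0.1046]
tool_rot: [179.9, 0.1, 95.1]
force: [-0.0, -0.0, -1.4]
grip_width: 0.0165
grasp_force: 40.0
```

```bash
python3 plan.py 666.6 -143.5 40 94.9 3;python3 - <<'E'
from h import *
b=env.read_camera("side")[:,:,::-1]
u,v=proj("side",[.62,-.15,.03])[0].astype(int); print(u,v)
cv2.imwrite("pics/g2.png",cv2.resize(b[v-60:v+60,u-80:u+80],(640,480),interpolation=cv2.INTER_CUBIC))
E
```

```text
[ 0.667  -0.1458  0.1046] [1.799e+02 1.000e-01 9.510e+01] dr/row [0.0004 0.0003 0.0011]
[0.8, -0.1, 21.5]
[0.8, -0.1, 21.5]
[0.8, -0.1, 21.5]
268 135
```

View pics/g2.png

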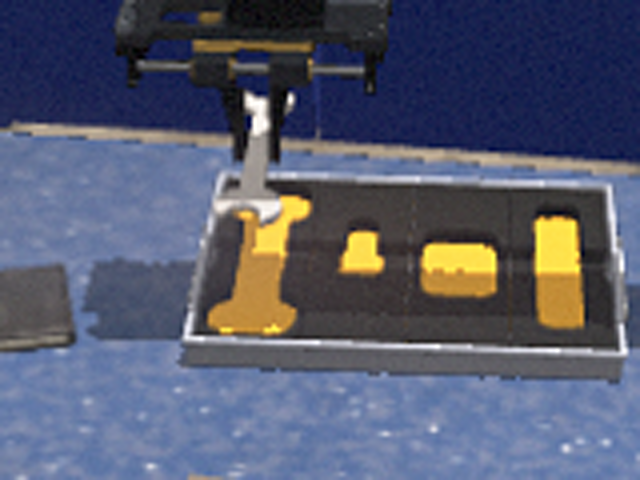

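The spanner is held level with its heads over the right slot. Going down.

{"op": "step_arm", "data": {
  "moves": [
    {"dp": [2.4,-0.3,25],"dr": [0,0,0.003],"fingers": 1},
    {"dp": [0,0,25],"dr": [0,0,0],"fingers": 1},
    {"dp": [0,0,15],"dr": [0,0,0],"fingers": 1},
    {"dp": [0,0,8],"dr": [0,0,0],"fingers": 1},
    {"dp": [0,0,7],"dr": [0,0,0],"fingers": 1}
  ]
}}

```text
time_s: 7.12
tool_pos: [0.6667, -0.1423, 0.0236]
tool_rot: [179.9, 0.0, 94.7]
force: [-0.1, -0.9, -1.9]
grip_width: 0.0167
grasp_force: 40.0
```

{"op": "step_arm", "data": {
  "moves": [
    {"dp": [0,0,5],"dr": [0,0,0],"fingers": 1},
    {"dp": [0,0,4],"dr": [0,0,0],"fingers": 1},
    {"dp": [0,0,2],"dr": [0,0,0],"fingers": 1},
    {"dp": [0,0,0],"dr": [0,0,0],"fingers": 1},
    {"dp": [0,0,0],"dr": [0,0,0],"fingers": 1}
  ]
}}

```text
time_s: 7.75
tool_pos: [0.6663, -0.1423, 0.0123]
tool_rot: [180.0, 0.0, 94.8]
force: [0.0, -0.3, -2.3]
grip_width: 0.0171
grasp_force: 40.0
```

{"op": "step_arm", "data": {
  "moves": [
    {"dp": [0,0,1],"dr": [0,0,0],"fingers": 1},
    {"dp": [0,0,0],"dr": [0,0,0],"fingers": 0.75},
    {"dp": [0,0,0],"dr": [0,0,0],"fingers": 0.6},
    {"dp": [0,0,0],"dr": [0,0,0],"fingers": 0.6},
    {"dp": [0,0,0],"dr": [0,0,0],"fingers": 0.6}
  ]
}}

```text
time_s: 8.38
tool_pos: [0.6662, -0.1422, 0.0109]
tool_rot: [180.0, -0.0, 94.8]
force: [0.8, 0.6, -0.0]
grip_width: 0.034
grasp_force: 0.0
```

{"op": "step_arm", "data": {
  "moves": [
    {"dp": [0,0,-20],"dr": [0,0,0],"fingers": 0.6},
    {"dp": [0,0,-30],"dr": [0,0,0],"fingers": 0.6},
    {"dp": [0,0,-40],"dr": [0,0,0],"fingers": 0.5},
    {"dp": [0,0,0],"dr": [0,0,0],"fingers": 0.4},
    {"dp": [0,0,0],"dr": [0,0,0],"fingers": 0.4}
  ]
}}

```text
time_s: 9.0
tool_pos: [0.6661, -0.1424, 0.1017]
tool_rot: [180.0, 0.0, 94.8]
force: [0.0, 0.4, -0.9]
grip_width: 0.0503
grasp_force: 0.0
```

```bash
python3 plan.py 590.4 132.6 100 177.4 15
```

```text
[ 0.6661 -0.1424  0.1017] [180.    0.   94.8] dr/row [-0.      0.0001 -0.0962]
[18.7, -3.5, 0.1]
[18.9, -1.7, 0.1]
[19.0, 0.1, 0.1]
[18.9, 1.9, 0.1]
[18.6, 3.8, 0.1]
[18.2, 5.5, 0.1]
[17.6, 7.2, 0.1]
[16.8, 8.9, 0.1]
[15.9, 10.5, 0.1]
[14.8, 12.0, 0.1]
[13.6, 13.3, 0.1]
[12.2, 14.6, 0.1]
[10.8, 15.7, 0.1]
[9.2, 16.6, 0.1]
[7.6, 17.4, 0.1]
```

{"op": "step_arm", "data": {
  "moves": [
    {"dp": [18.7,-3.5,0],"dr": [0,0,-0.0962],"fingers": 0.4},
    {"dp": [18.9,-1.7,0],"dr": [0,0,-0.0962],"fingers": 0.4},
    {"dp": [19,0.1,0],"dr": [0,0,-0.0962],"fingers": 0.4},
    {"dp": [18.9,1.9,0],"dr": [0,0,-0.0962],"fingers": 0.4},
    {"dp": [18.6,3.8,0],"dr": [0,0,-0.0962],"fingers": 0.4}
  ]
}}

```text
time_s: 9.62
tool_pos: [0.6397, -0.0502, 0.0998]
tool_rot: [-179.9, -0.1, 122.5]
force: [0.4, 0.4, 0.3]
grip_width: 0.0523
grasp_force: 0.0
```

{"op": "step_arm", "data": {
  "moves": [
    {"dp": [18.2,5.5,0],"dr": [0,0,-0.0962],"fingers": 0.4},
    {"dp": [17.6,7.2,0],"dr": [0,0,-0.0962],"fingers": 0.4},
    {"dp": [16.8,8.9,0],"dr": [0,0,-0.0962],"fingers": 0.4},
    {"dp": [15.9,10.5,0],"dr": [0,0,-0.0962],"fingers": 0.4},
    {"dp": [14.8,12,0],"dr": [0,0,-0.0962],"fingers": 0.4}
  ]
}}

```text
time_s: 10.25
tool_pos: [0.6145, 0.0413, 0.0999]
tool_rot: [-179.9, -0.1, 150.1]
force: [0.4, 0.9, -0.5]
grip_width: 0.0524
grasp_force: 0.0
```

{"op": "step_arm", "data": {
  "moves": [
    {"dp": [13.6,13.3,0],"dr": [0,0,-0.0962],"fingers": 0.4},
    {"dp": [12.2,14.6,0],"dr": [0,0,-0.0962],"fingers": 0.4},
    {"dp": [10.8,15.7,0],"dr": [0,0,-0.0962],"fingers": 0.4},
    {"dp": [9.2,16.6,0],"dr": [0,0,-0.0962],"fingers": 0.4},
    {"dp": [7.6,17.4,0],"dr": [0,0,-0.0962],"fingers": 0.4}
  ]
}}

```text
time_s: 10.88
tool_pos: [0.5893, 0.1328, 0.0999]
tool_rot: [-180.0, -0.1, 177.6]
force: [-0.5, 0.8, -0.7]
grip_width: 0.0521
grasp_force: 0.0
```

```bash
python3 plan.py 590.4 133 4 177.4 4; python3 - <<'E'
from h import *
b=env.read_camera("side")[:,:,::-1]
u,v=proj("side",[.62,-.15,.03])[0].astype(int)
cv2.imwrite("pics/g3.png",cv2.resize(b[v-60:v+90,u-80:u+120],(800,600),interpolation=cv2.INTER_CUBIC))
E
```

```text
[0.5893 0.1328 0.0999] [-1.800e+02 -1.000e-01  1.776e+02] dr/row [-0.0001 -0.0005  0.001 ]
[-0.3, 0.1, 24.0]
[-0.3, 0.1, 24.0]
[-0.3, 0.1, 24.0]
[-0.3, 0.1, 24.0]
```

View pics/g3.png

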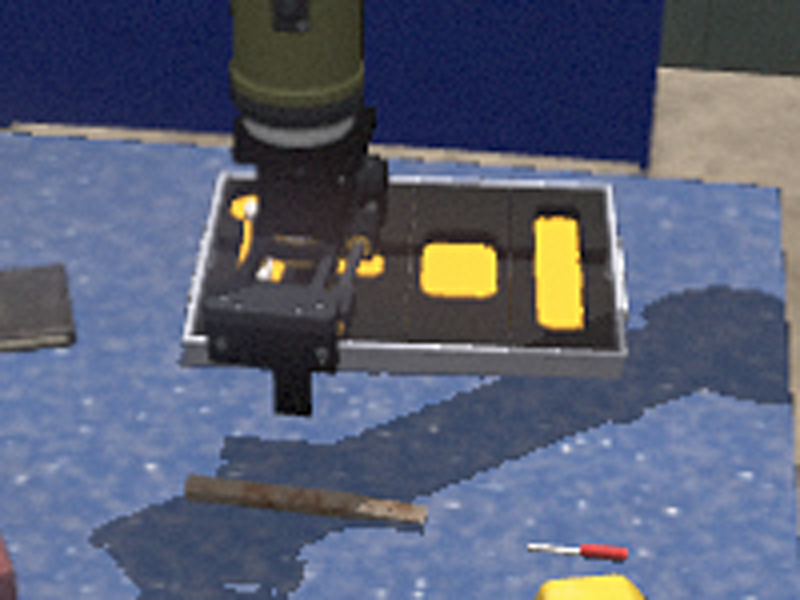

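The spanner lies in its slot, though the gripper partly hides it. The gripper is above the chisel. I'll descend and grasp.

{"op": "step_arm", "data": {
  "moves": [
    {"dp": [-1,0,35],"dr": [0,0,0.003],"fingers": 0.4},
    {"dp": [0,0,30],"dr": [0,0,0],"fingers": 0.4},
    {"dp": [0,0,20],"dr": [0,0,0],"fingers": 0.4},
    {"dp": [0,0,11],"dr": [0,0,0],"fingers": 0.4},
    {"dp": [0,0,0],"dr": [0,0,0],"fingers": 0.4}
  ]
}}

```text
time_s: 11.55
tool_pos: [0.591, 0.1325, 0.0046]
tool_rot: [-180.0, -0.1, 177.2]
force: [-0.2, 0.6, 0.6]
grip_width: 0.0519
grasp_force: 0.0
```

{"op": "step_arm", "data": {
  "moves": [
    {"dp": [0,0,0],"dr": [0,0,0],"fingers": 1},
    {"dp": [0,0,0],"dr": [0,0,0],"fingers": 1},
    {"dp": [0,0,0],"dr": [0,0,0],"fingers": 1},
    {"dp": [0,0,0],"dr": [0,0,0],"fingers": 1},
    {"dp": [0,0,0],"dr": [0,0,0],"fingers": 1}
  ],
  "squeeze": 45
}}

```text
time_s: 12.18
tool_pos: [0.5914, 0.1328, 0.0052]
tool_rot: [180.0, 0.0, 177.3]
force: [-0.0, 0.3, 1.6]
grip_width: 0.0163
grasp_force: 45.0
```

{"op": "step_arm", "data": {
  "moves": [
    {"dp": [0,0,-10],"dr": [0,0,0],"fingers": 1},
    {"dp": [0,0,-20],"dr": [0,0,0],"fingers": 1},
    {"dp": [0,0,-35],"dr": [0,0,0],"fingers": 1},
    {"dp": [0,0,-35],"dr": [0,0,0],"fingers": 1},
    {"dp": [0,0,0],"dr": [0,0,0],"fingers": 1}
  ]
}}

```text
time_s: 12.8
tool_pos: [0.5932, 0.1338, 0.1091]
tool_rot: [179.9, 0.3, 177.3]
force: [-0.4, -0.3, -2.4]
grip_width: 0.0167
grasp_force: 45.0
```

```bash
python3 plan.py 443.2 -163 100 94.9 15
```

```text
[0.5932 0.1338 0.1091] [179.9   0.3 177.3] dr/row [0.0004 0.0003 0.0958]
[9.1, -20.2, 0.5]
[7.1, -21.0, 0.5]
[5.0, -21.6, 0.5]
[2.9, -22.0, 0.6]
[0.8, -22.2, 0.6]
[-1.3, -22.1, 0.6]
[-3.4, -21.9, 0.6]
[-5.5, -21.5, 0.6]
[-7.5, -20.9, 0.6]
[-9.5, -20.0, 0.6]
[-11.4, -19.0, 0.6]
[-13.1, -17.9, 0.6]
[-14.8, -16.5, 0.6]
[-16.3, -15.0, 0.6]
[-17.7, -13.4, 0.6]
```

{"op": "step_arm", "data": {
  "moves": [
    {"dp": [9.1,-20.2,0.5],"dr": [0,0,0.0958],"fingers": 1},
    {"dp": [7.1,-21,0.5],"dr": [0,0,0.0958],"fingers": 1},
    {"dp": [5,-21.6,0.5],"dr": [0,0,0.0958],"fingers": 1},
    {"dp": [2.9,-22,0.5],"dr": [0,0,0.0958],"fingers": 1},
    {"dp": [0.8,-22.2,0.5],"dr": [0,0,0.0958],"fingers": 1}
  ]
}}

```text
time_s: 13.42
tool_pos: [0.5401, 0.0328, 0.102]
tool_rot: [-179.9, -0.1, 149.6]
force: [-0.1, 0.1, -2.0]
grip_width: 0.0162
grasp_force: 45.0
```

{"op": "step_arm", "data": {
  "moves": [
    {"dp": [-1.3,-22.1,0.5],"dr": [0,0,0.0958],"fingers": 1},
    {"dp": [-3.4,-21.9,0.5],"dr": [0,0,0.0958],"fingers": 1},
    {"dp": [-5.5,-21.5,0.5],"dr": [0,0,0.0958],"fingers": 1},
    {"dp": [-7.5,-20.9,0.5],"dr": [0,0,0.0958],"fingers": 1},
    {"dp": [-9.5,-20,0.5],"dr": [0,0,0.0958],"fingers": 1}
  ]
}}

```text
time_s: 14.05
tool_pos: [0.4901, -0.0658, 0.0996]
tool_rot: [-179.9, -0.0, 122.2]
force: [-0.2, 0.1, -1.8]
grip_width: 0.0163
grasp_force: 45.0
```

{"op": "step_arm", "data": {
  "moves": [
    {"dp": [-11.4,-19,0.5],"dr": [0,0,0.0958],"fingers": 1},
    {"dp": [-13.1,-17.9,0.5],"dr": [0,0,0.0958],"fingers": 1},
    {"dp": [-14.8,-16.5,0.5],"dr": [0,0,0.0958],"fingers": 1},
    {"dp": [-16.3,-15,0.5],"dr": [0,0,0.0958],"fingers": 1},
    {"dp": [-17.7,-13.4,0.5],"dr": [0,0,0.0958],"fingers": 1}
  ]
}}

```text
time_s: 14.68
tool_pos: [0.4405, -0.1651, 0.0974]
tool_rot: [-180.0, 0.0, 94.6]
force: [1.1, -0.4, -1.6]
grip_width: 0.0165
grasp_force: 45.0
```

```bash
python3 plan.py 443.2 -162.5 40 94.9 3;python3 - <<'E'
from h import *
b=env.read_camera("side")[:,:,::-1]
u,v=proj("side",[.62,-.15,.03])[0].astype(int); print(u,v)
cv2.imwrite("pics/g4.png",cv2.resize(b[v-60:v+60,u-60:u+100],(640,480),interpolation=cv2.INTER_CUBIC))
E
```

```text
[ 0.4405 -0.1651  0.0974] [-180.     0.    94.6] dr/row [-0.0001  0.     -0.0015]
[0.8, 1.0, 19.1]
[0.8, 1.0, 19.1]
[0.8, 1.0, 19.1]
268 135
```

View pics/g4.png

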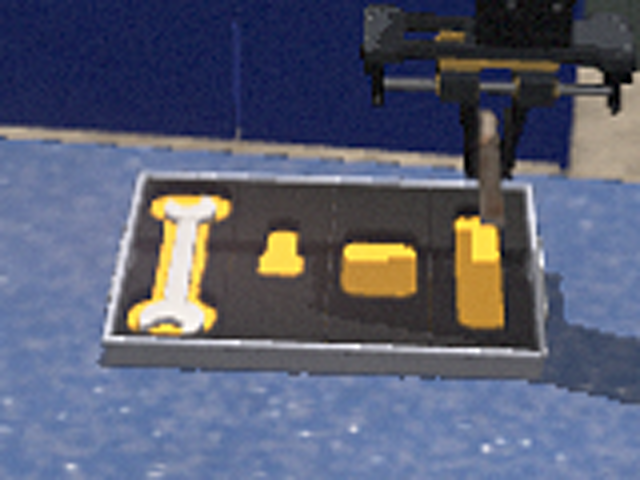

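The spanner sits nicely in its slot at (185,265). The chisel is held above its own slot.

{"op": "step_arm", "data": {
  "moves": [
    {"dp": [2.4,3,25],"dr": [0,0,-0.005],"fingers": 1},
    {"dp": [0,0,22],"dr": [0,0,0],"fingers": 1},
    {"dp": [0,0,12],"dr": [0,0,0],"fingers": 1},
    {"dp": [0,0,8],"dr": [0,0,0],"fingers": 1},
    {"dp": [0,0,5],"dr": [0,0,0],"fingers": 1}
  ]
}}

```text
time_s: 15.35
tool_pos: [0.4444, -0.1617, 0.0255]
tool_rot: [180.0, 0.0, 95.2]
force: [0.2, -0.9, -1.8]
grip_width: 0.0165
grasp_force: 45.0
```

{"op": "step_arm", "data": {
  "moves": [
    {"dp": [0,0,5],"dr": [0,0,0],"fingers": 1},
    {"dp": [0,0,3],"dr": [0,0,0],"fingers": 1},
    {"dp": [0,0,2],"dr": [0,0,0],"fingers": 1},
    {"dp": [0,0,0.5],"dr": [0,0,0],"fingers": 1},
    {"dp": [0,0,0],"dr": [0,0,0],"fingers": 1}
  ]
}}

```text
time_s: 15.98
tool_pos: [0.4442, -0.1617, 0.0151]
tool_rot: [180.0, 0.0, 95.2]
force: [-0.6, 0.8, -1.9]
grip_width: 0.0164
grasp_force: 45.0
```

{"op": "step_arm", "data": {
  "moves": [
    {"dp": [0,0,1],"dr": [0,0,0],"fingers": 1},
    {"dp": [0,0,0],"dr": [0,0,0],"fingers": 0.78},
    {"dp": [0,0,0],"dr": [0,0,0],"fingers": 0.65},
    {"dp": [0,0,0],"dr": [0,0,0],"fingers": 0.62},
    {"dp": [0,0,0],"dr": [0,0,0],"fingers": 0.62}
  ]
}}

```text
time_s: 16.6
tool_pos: [0.4441, -0.1617, 0.0141]
tool_rot: [180.0, 0.0, 95.2]
force: [0.1, 0.4, 0.1]
grip_width: 0.032
grasp_force: 0.0
```

{"op": "step_arm", "data": {
  "moves": [
    {"dp": [0,0,-20],"dr": [0,0,0],"fingers": 0.62},
    {"dp": [0,0,-30],"dr": [0,0,0],"fingers": 0.62},
    {"dp": [0,0,-40],"dr": [0,0,0],"fingers": 0.6},
    {"dp": [0,0,0],"dr": [0,0,0],"fingers": 0.55},
    {"dp": [0,0,0],"dr": [0,0,0],"fingers": 0.55}
  ]
}}

```text
time_s: 17.23
tool_pos: [0.4436, -0.1618, 0.1036]
tool_rot: [-180.0, 0.0, 95.2]
force: [-0.1, 0.5, -0.0]
grip_width: 0.0384
grasp_force: 0.0
```

```bash
python3 plan.py 470 60 100 140 8; python3 plan.py 401 153.5 100 178.5 15
```

```text
[ 0.4436 -0.1618  0.1036] [-180.     0.    95.2] dr/row [-0.0001  0.     -0.0978]
[27.3, 5.8, 0.4]
[26.6, 8.4, 0.4]
[25.7, 11.0, 0.4]
[24.5, 13.4, 0.4]
[23.0, 15.8, 0.4]
[21.4, 17.9, 0.4]
[19.5, 19.9, 0.4]
[17.5, 21.8, 0.4]
[ 0.4436 -0.1618  0.1036] [-180.     0.    95.2] dr/row [-0.0001 -0.     -0.0969]
[21.2, -0.9, 0.2]
[21.2, 1.1, 0.2]
[21.0, 3.2, 0.2]
[20.6, 5.2, 0.2]
[20.0, 7.2, 0.2]
[19.2, 9.1, 0.2]
[18.2, 10.9, 0.2]
[17.1, 12.6, 0.2]
[15.8, 14.2, 0.2]
[14.3, 15.6, 0.2]
[12.8, 17.0, 0.2]
[11.1, 18.1, 0.2]
[9.2, 19.1, 0.2]
[7.4, 19.9, 0.2]
[5.4, 20.5, 0.2]
```

{"op": "step_arm", "data": {
  "moves": [
    {"dp": [27.3,5.8,0],"dr": [0,0,-0.0978],"fingers": 0.55},
    {"dp": [26.6,8.4,0],"dr": [0,0,-0.0978],"fingers": 0.55},
    {"dp": [25.7,11,0],"dr": [0,0,-0.0978],"fingers": 0.55},
    {"dp": [24.5,13.4,0],"dr": [0,0,-0.0978],"fingers": 0.55},
    {"dp": [23,15.8,0],"dr": [0,0,-0.0978],"fingers": 0.55}
  ]
}}

```text
time_s: 17.85
tool_pos: [0.4604, -0.0213, 0.1038]
tool_rot: [-180.0, -0.0, 123.6]
force: [0.6, 0.3, -0.3]
grip_width: 0.039
grasp_force: 0.0
```

{"op": "step_arm", "data": {
  "moves": [
    {"dp": [21.4,17.9,0],"dr": [0,0,-0.0978],"fingers": 0.55},
    {"dp": [19.5,19.9,0],"dr": [0,0,-0.0978],"fingers": 0.55},
    {"dp": [17.5,21.8,0],"dr": [0,0,-0.0978],"fingers": 0.55},
    {"dp": [0,0,0],"dr": [0,0,-0.0978],"fingers": 0.55},
    {"dp": [0,0,0],"dr": [0,0,-0.0978],"fingers": 0.55}
  ]
}}

```text
time_s: 18.48
tool_pos: [0.47, 0.0618, 0.1038]
tool_rot: [180.0, -0.0, 151.7]
force: [0.3, -0.1, 0.4]
grip_width: 0.0393
grasp_force: 0.0
```

```bash
python3 plan.py 400.5 154 60 178.5 5
```

```text
[0.47   0.0618 0.1038] [180.   -0.  151.7] dr/row [ 0.0001 -0.0001 -0.0936]
[21.0, 9.6, 8.8]
[20.0, 11.6, 8.8]
[18.8, 13.4, 8.8]
[17.5, 15.1, 8.8]
[16.0, 16.6, 8.8]
```

{"op": "step_arm", "data": {
  "moves": [
    {"dp": [21,9.6,8.8],"dr": [0,0,-0.0936],"fingers": 0.55},
    {"dp": [20,11.6,8.8],"dr": [0,0,-0.0936],"fingers": 0.55},
    {"dp": [18.8,13.4,8.8],"dr": [0,0,-0.0936],"fingers": 0.55},
    {"dp": [17.5,15.1,8.8],"dr": [0,0,-0.0936],"fingers": 0.55},
    {"dp": [16,16.6,8.8],"dr": [0,0,-0.0936],"fingers": 0.55}
  ]
}}

```text
time_s: 19.1
tool_pos: [0.4007, 0.1542, 0.0596]
tool_rot: [180.0, -0.0, 178.4]
force: [-0.2, 0.8, 0.1]
grip_width: 0.0391
grasp_force: 0.0
```

```bash
python3 plan.py 400.5 154 3.5 178.5 3; python3 - <<'E'
from h import *
b=env.read_camera("side")[:,:,::-1]
u,v=proj("side",[.42,.15,.03])[0].astype(int); print(u,v)
a=cv2.resize(b[v-45:v+45,u-60:u+60],(400,300),interpolation=cv2.INTER_CUBIC)
u,v=proj("side",[.55,-.15,.03])[0].astype(int)
c=cv2.resize(b[v-45:v+45,u-60:u+60],(400,300),interpolation=cv2.INTER_CUBIC)
cv2.imwrite("pics/g5.png",np.hstack([a,c]))
E
```

```text
[0.4007 0.1542 0.0596] [180.   -0.  178.4] dr/row [ 0.     -0.0001 -0.0006]
[0.0, -0.1, 18.7]
[0.0, -0.1, 18.7]
[0.0, -0.1, 18.7]
329 202
```

View pics/g5.png

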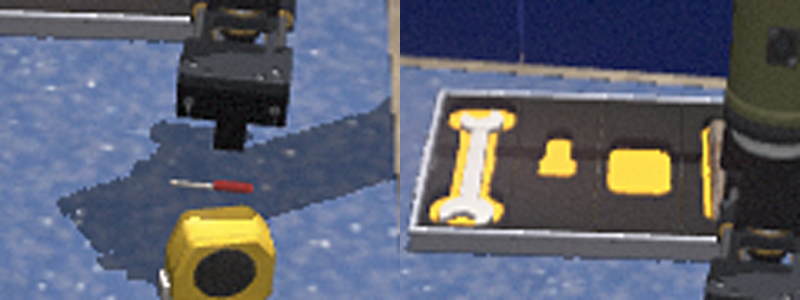

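The gripper is above the pick handle, and the spanner and chisel lie in their slots. I'll descend and grasp gently.

{"op": "step_arm", "data": {
  "moves": [
    {"dp": [0,0,22],"dr": [0,0,0],"fingers": 0.55},
    {"dp": [0,0,18],"dr": [0,0,0],"fingers": 0.55},
    {"dp": [0,0,11],"dr": [0,0,0],"fingers": 0.55},
    {"dp": [0,0,5.5],"dr": [0,0,0],"fingers": 0.55},
    {"dp": [0,0,0],"dr": [0,0,0],"fingers": 0.55}
  ]
}}

```text
time_s: 19.77
tool_pos: [0.4015, 0.1531, 0.0035]
tool_rot: [180.0, -0.0, 178.1]
force: [-0.3, 0.4, -0.6]
grip_width: 0.0394
grasp_force: 0.0
```

{"op": "step_arm", "data": {
  "moves": [
    {"dp": [0,0,0],"dr": [0,0,0],"fingers": 0.8},
    {"dp": [0,0,0],"dr": [0,0,0],"fingers": 1},
    {"dp": [0,0,0],"dr": [0,0,0],"fingers": 1},
    {"dp": [0,0,0],"dr": [0,0,0],"fingers": 1},
    {"dp": [0,0,0],"dr": [0,0,0],"fingers": 1}
  ],
  "squeeze": 15
}}

```text
time_s: 20.4
tool_pos: [0.4017, 0.1528, 0.0037]
tool_rot: [-180.0, 0.0, 178.1]
force: [-0.1, -0.2, 1.1]
grip_width: 0.0079
grasp_force: 15.0
```

{"op": "step_arm", "data": {
  "moves": [
    {"dp": [0,0,-10],"dr": [0,0,0],"fingers": 1},
    {"dp": [0,0,-20],"dr": [0,0,0],"fingers": 1},
    {"dp": [0,0,-30],"dr": [0,0,0],"fingers": 1},
    {"dp": [0,0,-40],"dr": [0,0,0],"fingers": 1},
    {"dp": [0,0,0],"dr": [0,0,0],"fingers": 1}
  ]
}}

```text
time_s: 21.02
tool_pos: [0.4044, 0.1528, 0.1065]
tool_rot: [-179.6, 0.5, 178.0]
force: [-0.7, -1.0, -0.6]
grip_width: 0.0079
grasp_force: 15.0
```

```bash
python3 plan.py 592.4 -156 100 95 15
```

```text
[0.4044 0.1528 0.1065] [-179.6    0.5  178. ] dr/row [0.0001 0.0008 0.0966]
[-13.2, -20.1, 0.7]
[-15.1, -18.8, 0.7]
[-16.9, -17.2, 0.7]
[-18.4, -15.5, 0.7]
[-19.8, -13.7, 0.6]
[-21.1, -11.7, 0.6]
[-22.1, -9.6, 0.6]
[-22.9, -7.4, 0.6]
[-23.5, -5.2, 0.6]
[-23.9, -2.9, 0.6]
[-24.1, -0.6, 0.5]
[-24.0, 1.8, 0.5]
[-23.8, 4.1, 0.5]
[-23.3, 6.3, 0.5]
[-22.5, 8.6, 0.5]
```

{"op": "step_arm", "data": {
  "moves": [
    {"dp": [-13.2,-20.1,0.7],"dr": [0,0.001,0.0966],"fingers": 1},
    {"dp": [-15.1,-18.8,0.7],"dr": [0,0.001,0.0966],"fingers": 1},
    {"dp": [-16.9,-17.2,0.7],"dr": [0,0.001,0.0966],"fingers": 1},
    {"dp": [-18.4,-15.5,0.7],"dr": [0,0.001,0.0966],"fingers": 1},
    {"dp": [-19.8,-13.7,0.6],"dr": [0,0.001,0.0966],"fingers": 1}
  ]
}}

```text
time_s: 21.65
tool_pos: [0.4637, 0.0496, 0.0987]
tool_rot: [-179.9, -0.4, 150.2]
force: [0.1, -0.0, 0.1]
grip_width: 0.0078
grasp_force: 15.0
```

{"op": "step_arm", "data": {
  "moves": [
    {"dp": [-21.1,-11.7,0.6],"dr": [0,0,0.0966],"fingers": 1},
    {"dp": [-22.1,-9.6,0.6],"dr": [0,0,0.0966],"fingers": 1},
    {"dp": [-22.9,-7.4,0.6],"dr": [0,0,0.0966],"fingers": 1},
    {"dp": [-23.5,-5.2,0.6],"dr": [0,0,0.0966],"fingers": 1},
    {"dp": [-23.9,-2.9,0.6],"dr": [0,0,0.0966],"fingers": 1}
  ]
}}

```text
time_s: 22.28
tool_pos: [0.5263, -0.0531, 0.0947]
tool_rot: [-179.7, -0.4, 122.6]
force: [-0.6, -0.0, -0.2]
grip_width: 0.008
grasp_force: 15.0
```

{"op": "step_arm", "data": {
  "moves": [
    {"dp": [-24.1,-0.6,0.5],"dr": [0,0,0.0966],"fingers": 1},
    {"dp": [-24,1.8,0.5],"dr": [0,0,0.0966],"fingers": 1},
    {"dp": [-23.8,4.1,0.5],"dr": [0,0,0.0966],"fingers": 1},
    {"dp": [-23.3,6.3,0.5],"dr": [0,0,0.0966],"fingers": 1},
    {"dp": [-22.5,8.6,0.5],"dr": [0,0,0.0966],"fingers": 1}
  ]
}}

```text
time_s: 22.9
tool_pos: [0.5891, -0.1559, 0.0912]
tool_rot: [-179.6, -0.2, 94.9]
force: [0.7, -0.4, -0.3]
grip_width: 0.0078
grasp_force: 15.0
```

```bash
python3 plan.py 592.5 -156.5 40 95 3;python3 - <<'E'
from h import *
b=env.read_camera("side")[:,:,::-1]
u,v=proj("side",[.58,-.15,.03])[0].astype(int)
cv2.imwrite("pics/g6.png",cv2.resize(b[v-50:v+40,u-60:u+60],(640,480),interpolation=cv2.INTER_CUBIC))
E
```

```text
[ 0.5891 -0.1559  0.0912] [-179.6   -0.2   94.9] dr/row [-0.0026 -0.0012 -0.0007]
[-0.4, 1.3, 17.0]
[-0.3, 1.2, 17.0]
[-0.3, 1.2, 17.1]
```

View pics/g6.png

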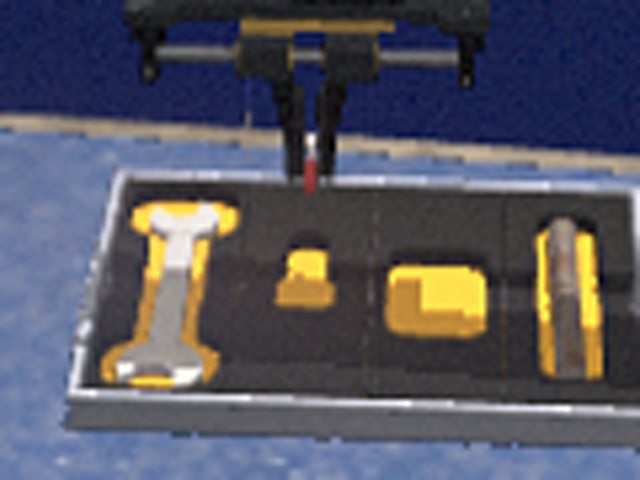

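The pick is held with the handle toward the camera, above its own cut-out at (308,280). The chisel and spanner are in place. Lowering.

{"op": "step_arm", "data": {
  "moves": [
    {"dp": [-1,3.5,25],"dr": [-0.008,-0.004,0],"fingers": 1},
    {"dp": [0,0,22],"dr": [0,0,0],"fingers": 1},
    {"dp": [0,0,12],"dr": [0,0,0],"fingers": 1},
    {"dp": [0,0,7],"dr": [0,0,0],"fingers": 1},
    {"dp": [0,0,4],"dr": [0,0,0],"fingers": 1}
  ]
}}

```text
time_s: 23.58
tool_pos: [0.5933, -0.1563, 0.0235]
tool_rot: [179.8, 0.1, 95.1]
force: [0.8, 0.2, -0.2]
grip_width: 0.0076
grasp_force: 15.0
```

{"op": "step_arm", "data": {
  "moves": [
    {"dp": [0,0,4],"dr": [0,0,0],"fingers": 1},
    {"dp": [0,0,3],"dr": [0,0,0],"fingers": 1},
    {"dp": [0,0,1],"dr": [0,0,0],"fingers": 1},
    {"dp": [0,0,0],"dr": [0,0,0],"fingers": 1},
    {"dp": [0,0,0],"dr": [0,0,0],"fingers": 1}
  ]
}}

```text
time_s: 24.2
tool_pos: [0.5933, -0.1565, 0.0158]
tool_rot: [179.8, 0.1, 95.0]
force: [-0.4, -0.0, 0.2]
grip_width: 0.0079
grasp_force: 15.0
```

{"op": "step_arm", "data": {
  "moves": [
    {"dp": [0,0,2],"dr": [0,0,0],"fingers": 1},
    {"dp": [0,0,1],"dr": [0,0,0],"fingers": 1},
    {"dp": [0,0,0],"dr": [0,0,0],"fingers": 0.85},
    {"dp": [0,0,0],"dr": [0,0,0],"fingers": 0.75},
    {"dp": [0,0,0],"dr": [0,0,0],"fingers": 0.7}
  ]
}}

```text
time_s: 24.82
tool_pos: [0.5932, -0.1564, 0.0125]
tool_rot: [179.8, 0.1, 95.0]
force: [-0.3, -0.2, 0.5]
grip_width: 0.023
grasp_force: 0.0
```

{"op": "step_arm", "data": {
  "moves": [
    {"dp": [0,0,0],"dr": [0,0,0],"fingers": 0.7},
    {"dp": [0,0,-20],"dr": [0,0,0],"fingers": 0.7},
    {"dp": [0,0,-30],"dr": [0,0,0],"fingers": 0.7},
    {"dp": [0,0,-40],"dr": [0,0,0],"fingers": 0},
    {"dp": [0,0,-20],"dr": [0,0,0],"fingers": 0}
  ]
}}

```text
time_s: 25.45
tool_pos: [0.5944, -0.1562, 0.1262]
tool_rot: [179.6, 0.2, 95.1]
force: [0.9, 1.0, -0.0]
grip_width: 0.0388
grasp_force: 0.0
```

```bash
python3 plan.py 406 264 130 193 20
```

```text
[ 0.5944 -0.1562  0.1262] [179.6   0.2  95.1] dr/row [ 0.0001  0.0005 -0.0855]
[21.8, -7.5, -0.3]
[22.3, -5.6, -0.3]
[22.7, -3.7, -0.3]
[23.0, -1.8, -0.3]
[23.0, 0.2, -0.3]
[22.9, 2.2, -0.3]
[22.7, 4.1, -0.3]
[22.2, 6.0, -0.3]
[21.6, 7.9, -0.3]
[20.9, 9.7, -0.2]
[20.0, 11.5, -0.2]
[18.9, 13.1, -0.2]
[17.7, 14.7, -0.2]
[16.4, 16.2, -0.2]
[15.0, 17.5, -0.2]
[13.4, 18.7, -0.2]
[11.8, 19.8, -0.2]
[10.0, 20.7, -0.2]
[8.2, 21.5, -0.2]
[6.4, 22.1, -0.2]
```

{"op": "step_arm", "data": {
  "moves": [
    {"dp": [21.8,-7.5,-0.3],"dr": [0,0,-0.0855],"fingers": 0},
    {"dp": [22.3,-5.6,-0.3],"dr": [0,0,-0.0855],"fingers": 0},
    {"dp": [22.7,-3.7,-0.3],"dr": [0,0,-0.0855],"fingers": 0},
    {"dp": [23,-1.8,-0.3],"dr": [0,0,-0.0855],"fingers": 0},
    {"dp": [23,0.2,-0.3],"dr": [0,0,-0.0855],"fingers": 0}
  ]
}}

```text
time_s: 26.08
tool_pos: [0.5453, -0.0505, 0.1239]
tool_rot: [179.9, 0.2, 119.7]
force: [0.1, 0.2, -0.2]
grip_width: 0.0846
grasp_force: 0.0
```

{"op": "step_arm", "data": {
  "moves": [
    {"dp": [22.9,2.2,0],"dr": [0,0,-0.0855],"fingers": 0},
    {"dp": [22.7,4.1,0],"dr": [0,0,-0.0855],"fingers": 0},
    {"dp": [22.2,6,0],"dr": [0,0,-0.0855],"fingers": 0},
    {"dp": [21.6,7.9,0],"dr": [0,0,-0.0855],"fingers": 0},
    {"dp": [20.9,9.7,0],"dr": [0,0,-0.0855],"fingers": 0}
  ]
}}

```text
time_s: 26.7
tool_pos: [0.4982, 0.0545, 0.1235]
tool_rot: [180.0, 0.2, 144.2]
force: [0.5, 1.0, 0.5]
grip_width: 0.0873
grasp_force: 0.0
```

{"op": "step_arm", "data": {
  "moves": [
    {"dp": [20,11.5,0],"dr": [0,0,-0.0855],"fingers": 0},
    {"dp": [18.9,13.1,0],"dr": [0,0,-0.0855],"fingers": 0},
    {"dp": [17.7,14.7,0],"dr": [0,0,-0.0855],"fingers": 0},
    {"dp": [16.4,16.2,0],"dr": [0,0,-0.0855],"fingers": 0},
    {"dp": [15,17.5,0],"dr": [0,0,-0.0855],"fingers": 0}
  ]
}}

```text
time_s: 27.32
tool_pos: [0.4511, 0.1595, 0.1231]
tool_rot: [-179.9, 0.2, 168.7]
force: [-1.0, -0.3, -0.4]
grip_width: 0.087
grasp_force: 0.0
```

{"op": "step_arm", "data": {
  "moves": [
    {"dp": [13.4,18.7,0],"dr": [0,0,-0.0855],"fingers": 0},
    {"dp": [11.8,19.8,0],"dr": [0,0,-0.0855],"fingers": 0},
    {"dp": [10,20.7,0],"dr": [0,0,-0.0855],"fingers": 0},
    {"dp": [8.2,21.5,0],"dr": [0,0,-0.0855],"fingers": 0},
    {"dp": [6.4,22.1,0],"dr": [0,0,-0.0855],"fingers": 0}
  ]
}}

```text
time_s: 27.95
tool_pos: [0.4039, 0.2648, 0.1226]
tool_rot: [-179.8, 0.2, -166.7]
force: [-0.5, -0.5, 0.0]
grip_width: 0.0869
grasp_force: 0.0
```

```bash
python3 plan.py 406 264 80 193 2; python3 - <<'E'
from h import *
b=env.read_camera("side")[:,:,::-1]
u,v=proj("side",[.42,.26,.06])[0].astype(int)
a=cv2.resize(b[v-60:v+60,u-60:u+60],(400,400),interpolation=cv2.INTER_CUBIC)
u,v=proj("side",[.55,-.15,.03])[0].astype(int)
c=cv2.resize(b[v-60:v+60,u-60:u+60],(400,400),interpolation=cv2.INTER_CUBIC)
cv2.imwrite("pics/g7.png",np.hstack([a,c]))
E
```

```text
[0.4039 0.2648 0.1226] [-179.8    0.2 -166.7] dr/row [-0.0016  0.0016  0.0022]
[-0.9, -0.6, 21.3]
[-0.9, -0.6, 21.3]
```

View pics/g7.png

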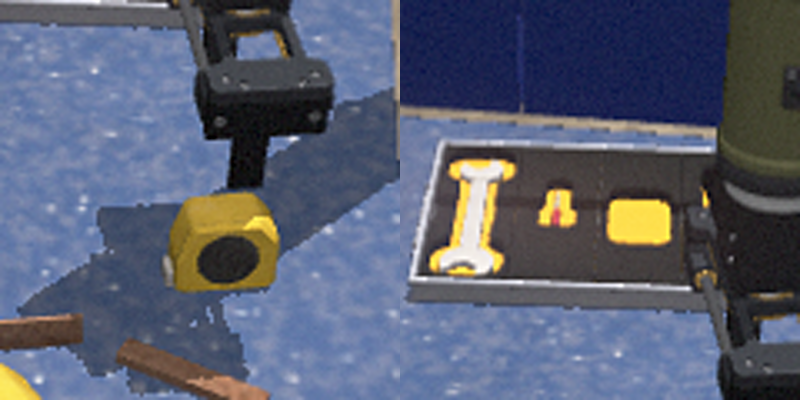

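The pick lies in its cut-out at (557,208) and the gripper is centred over the tape. I'll descend, grasp and lift.

{"op": "step_arm", "data": {
  "moves": [
    {"dp": [-1.5,-1.2,25],"dr": [-0.003,0.003,0.004],"fingers": 0},
    {"dp": [0,0,30],"dr": [0,0,0],"fingers": 0},
    {"dp": [0,0,24],"dr": [0,0,0],"fingers": 0},
    {"dp": [0,0,15],"dr": [0,0,0],"fingers": 0},
    {"dp": [0,0,0],"dr": [0,0,0],"fingers": 0}
  ]
}}

```text
time_s: 28.62
tool_pos: [0.4057, 0.2627, 0.028]
tool_rot: [180.0, -0.1, -167.2]
force: [0.6, 0.5, -0.7]
grip_width: 0.0871
grasp_force: 0.0
```

{"op": "step_arm", "data": {
  "moves": [
    {"dp": [0,0,0],"dr": [0,0,0],"fingers": 0.35},
    {"dp": [0,0,0],"dr": [0,0,0],"fingers": 0.5},
    {"dp": [0,0,0],"dr": [0,0,0],"fingers": 0.7},
    {"dp": [0,0,0],"dr": [0,0,0],"fingers": 1},
    {"dp": [0,0,0],"dr": [0,0,0],"fingers": 1}
  ],
  "squeeze": 30
}}

```text
time_s: 29.25
tool_pos: [0.4064, 0.263, 0.0287]
tool_rot: [180.0, 0.0, -167.2]
force: [-0.6, 0.6, -0.2]
grip_width: 0.0451
grasp_force: 0.0
```

{"op": "step_arm", "data": {
  "moves": [
    {"dp": [0,0,0],"dr": [0,0,0],"fingers": 1},
    {"dp": [0,0,-15],"dr": [0,0,0],"fingers": 1},
    {"dp": [0,0,-30],"dr": [0,0,0],"fingers": 1},
    {"dp": [0,0,-35],"dr": [0,0,0],"fingers": 1},
    {"dp": [0,0,0],"dr": [0,0,0],"fingers": 1}
  ]
}}

```text
time_s: 29.88
tool_pos: [0.4079, 0.264, 0.1111]
tool_rot: [-180.0, 0.3, -167.2]
force: [0.4, -0.5, -1.2]
grip_width: 0.0382
grasp_force: 29.5
```

```bash
python3 plan.py 517.8 -157 115 94.9 20
```

```text
[0.4079 0.264  0.1111] [-180.     0.3 -167.2] dr/row [0.0002 0.0002 0.0854]
[-0.7, -21.7, -0.2]
[-2.6, -21.6, -0.2]
[-4.4, -21.3, -0.2]
[-6.2, -20.9, -0.2]
[-8.0, -20.2, -0.2]
[-9.6, -19.5, -0.2]
[-11.3, -18.6, -0.2]
[-12.8, -17.6, -0.2]
[-14.3, -16.4, -0.2]
[-15.6, -15.1, -0.2]
[-16.9, -13.7, -0.2]
[-18.0, -12.3, -0.2]
[-18.9, -10.7, -0.2]
[-19.8, -9.0, -0.2]
[-20.5, -7.3, -0.2]
[-21.0, -5.5, -0.2]
[-21.4, -3.7, -0.2]
[-21.7, -1.9, -0.2]
[-21.8, -0.0, -0.2]
[-21.7, 1.8, -0.2]
```

{"op": "step_arm", "data": {
  "moves": [
    {"dp": [-0.7,-21.7,0],"dr": [0,0,0.0854],"fingers": 1},
    {"dp": [-2.6,-21.6,0],"dr": [0,0,0.0854],"fingers": 1},
    {"dp": [-4.4,-21.3,0],"dr": [0,0,0.0854],"fingers": 1},
    {"dp": [-6.2,-20.9,0],"dr": [0,0,0.0854],"fingers": 1},
    {"dp": [-8,-20.2,0],"dr": [0,0,0.0854],"fingers": 1}
  ]
}}

```text
time_s: 30.5
tool_pos: [0.4333, 0.1566, 0.1078]
tool_rot: [-180.0, -0.1, 168.1]
force: [0.2, -0.3, -2.5]
grip_width: 0.038
grasp_force: 29.5
```

{"op": "step_arm", "data": {
  "moves": [
    {"dp": [-9.6,-19.5,0],"dr": [0,0,0.0854],"fingers": 1},
    {"dp": [-11.3,-18.6,0],"dr": [0,0,0.0854],"fingers": 1},
    {"dp": [-12.8,-17.6,0],"dr": [0,0,0.0854],"fingers": 1},
    {"dp": [-14.3,-16.4,0],"dr": [0,0,0.0854],"fingers": 1},
    {"dp": [-15.6,-15.1,0],"dr": [0,0,0.0854],"fingers": 1}
  ]
}}

```text
time_s: 31.12
tool_pos: [0.4617, 0.0512, 0.1085]
tool_rot: [180.0, -0.0, 143.5]
force: [-0.2, 0.0, -3.0]
grip_width: 0.0379
grasp_force: 29.5
```

{"op": "step_arm", "data": {
  "moves": [
    {"dp": [-16.9,-13.7,0],"dr": [0,0,0.0854],"fingers": 1},
    {"dp": [-18,-12.3,0],"dr": [0,0,0.0854],"fingers": 1},
    {"dp": [-18.9,-10.7,0],"dr": [0,0,0.0854],"fingers": 1},
    {"dp": [-19.8,-9,0],"dr": [0,0,0.0854],"fingers": 1},
    {"dp": [-20.5,-7.3,0],"dr": [0,0,0.0854],"fingers": 1}
  ]
}}

```text
time_s: 31.75
tool_pos: [0.4891, -0.054, 0.1083]
tool_rot: [-180.0, -0.0, 119.1]
force: [0.4, 1.2, -2.6]
grip_width: 0.038
grasp_force: 29.5
```

{"op": "step_arm", "data": {
  "moves": [
    {"dp": [-21,-5.5,0],"dr": [0,0,0.0854],"fingers": 1},
    {"dp": [-21.4,-3.7,0],"dr": [0,0,0.0854],"fingers": 1},
    {"dp": [-21.7,-1.9,0],"dr": [0,0,0.0854],"fingers": 1},
    {"dp": [-21.8,0,0],"dr": [0,0,0.0854],"fingers": 1},
    {"dp": [-21.7,1.8,0],"dr": [0,0,0.0854],"fingers": 1}
  ]
}}

```text
time_s: 32.38
tool_pos: [0.5164, -0.1594, 0.1081]
tool_rot: [-180.0, -0.0, 94.6]
force: [0.1, -0.2, -1.4]
grip_width: 0.0382
grasp_force: 29.5
```

```bash
python3 plan.py 517.8 -157 60 94.9 2; python3 - <<'E'
from h import *
b=env.read_camera("side")[:,:,::-1]
p=proj("side",[.53,-.15,.06])[0]; u,v=p.astype(int)
z=env.get_obs()["tool_pos"]
q=proj("side",[[z[0],z[1]+.04,z[2]-.0287],[z[0],z[1]+.04,z[2]-.0287+.062]]); print(((q-[u-60,v-60])*5).round())
cv2.imwrite("pics/g8.png",cv2.resize(b[v-60:v+60,u-60:u+60],(600,600),interpolation=cv2.INTER_CUBIC))
E
```

```text
[ 0.5164 -0.1594  0.1081] [-180.    -0.    94.6] dr/row [-0.0003 -0.0003 -0.0027]
[1.1, 0.8, 24.0]
[1.1, 0.8, 24.0]
[[322. 299.]
 [326. 204.]]
```

View pics/g8.png

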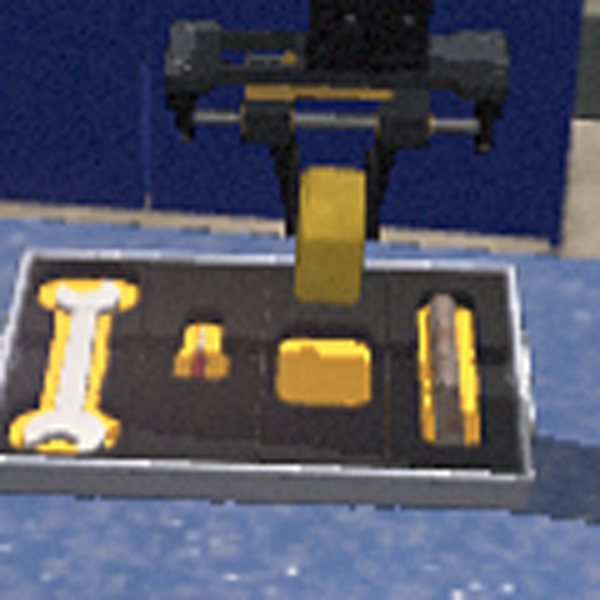

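The tape is upright and held above its cut-out. Its bottom edge sits at row 303 against a predicted 299, so it did not slip. Lowering.

{"op": "step_arm", "data": {
  "moves": [
    {"dp": [2.2,1.6,20],"dr": [0,0,-0.005],"fingers": 1},
    {"dp": [0,0,18],"dr": [0,0,0],"fingers": 1},
    {"dp": [0,0,11],"dr": [0,0,0],"fingers": 1},
    {"dp": [0,0,7],"dr": [0,0,0],"fingers": 1},
    {"dp": [0,0,4],"dr": [0,0,0],"fingers": 1}
  ]
}}

```text
time_s: 33.05
tool_pos: [0.5179, -0.1552, 0.0481]
tool_rot: [-180.0, -0.0, 95.2]
force: [-0.8, -0.9, -2.6]
grip_width: 0.0382
grasp_force: 29.5
```

{"op": "step_arm", "data": {
  "moves": [
    {"dp": [0,0,4],"dr": [0,0,0],"fingers": 1},
    {"dp": [0,0,3],"dr": [0,0,0],"fingers": 1},
    {"dp": [0,0,2],"dr": [0,0,0],"fingers": 1},
    {"dp": [0,0,0],"dr": [0,0,0],"fingers": 1},
    {"dp": [0,0,0],"dr": [0,0,0],"fingers": 1}
  ]
}}

```text
time_s: 33.67
tool_pos: [0.518, -0.1555, 0.0396]
tool_rot: [180.0, -0.0, 95.2]
force: [-0.4, -0.4, -2.5]
grip_width: 0.0381
grasp_force: 29.5
```

{"op": "step_arm", "data": {
  "moves": [
    {"dp": [0,0,1],"dr": [0,0,0],"fingers": 1},
    {"dp": [0,0,0.5],"dr": [0,0,0],"fingers": 1},
    {"dp": [0,0,0.5],"dr": [0,0,0],"fingers": 1},
    {"dp": [0,0,0],"dr": [0,0,0],"fingers": 1},
    {"dp": [0,0,0],"dr": [0,0,0],"fingers": 1}
  ]
}}

```text
time_s: 34.3
tool_pos: [0.5179, -0.1555, 0.0377]
tool_rot: [-180.0, 0.0, 95.2]
force: [-0.6, 0.2, 2.4]
grip_width: 0.0385
grasp_force: 29.5
```

Contact: the force changed from -2.5 to +2.4 N. Releasing.

{"op": "step_arm", "data": {
  "moves": [
    {"dp": [0,0,0],"dr": [0,0,0],"fingers": 0.5},
    {"dp": [0,0,0],"dr": [0,0,0],"fingers": 0.35},
    {"dp": [0,0,0],"dr": [0,0,0],"fingers": 0.25},
    {"dp": [0,0,0],"dr": [0,0,0],"fingers": 0.2},
    {"dp": [0,0,0],"dr": [0,0,0],"fingers": 0.2}
  ]
}}

```text
time_s: 34.92
tool_pos: [0.5179, -0.1555, 0.0375]
tool_rot: [180.0, -0.0, 95.2]
force: [-0.5, 0.6, 0.2]
grip_width: 0.0681
grasp_force: 0.0
```

{"op": "step_arm", "data": {
  "moves": [
    {"dp": [0,0,-20],"dr": [0,0,0],"fingers": 0.2},
    {"dp": [0,0,-30],"dr": [0,0,0],"fingers": 0.2},
    {"dp": [0,0,-40],"dr": [0,0,0],"fingers": 0.2},
    {"dp": [0,0,-30],"dr": [0,0,0],"fingers": 0.2},
    {"dp": [0,0,0],"dr": [0,0,0],"fingers": 0.2}
  ]
}}

```text
time_s: 35.55
tool_pos: [0.5201, -0.1558, 0.1613]
tool_rot: [179.7, 0.2, 95.2]
force: [-0.6, 0.1, -1.1]
grip_width: 0.0695
grasp_force: 0.0
```

```bash
python3 plan.py 450 230 170 95 10
```

```text
[ 0.5201 -0.1558  0.1613] [179.7   0.2  95.2] dr/row [0.0005 0.0003 0.0004]
[39.1, -3.5, -1.0]
[39.1, -3.5, -1.0]
[39.1, -3.5, -1.0]
[39.1, -3.5, -1.0]
[39.1, -3.5, -1.0]
[39.0, -3.5, -0.9]
[39.0, -3.6, -0.9]
[39.0, -3.6, -0.9]
[39.0, -3.6, -0.9]
[39.0, -3.6, -0.9]
```

{"op": "step_arm", "data": {
  "moves": [
    {"dp": [39,-3.5,-1],"dr": [0,0,0],"fingers": 0.2},
    {"dp": [39,-3.5,-1],"dr": [0,0,0],"fingers": 0.2},
    {"dp": [39,-3.5,-1],"dr": [0,0,0],"fingers": 0.2},
    {"dp": [39,-3.5,-1],"dr": [0,0,0],"fingers": 0.2},
    {"dp": [39,-3.5,-1],"dr": [0,0,0],"fingers": 0.2}
  ]
}}

```text
time_s: 36.17
tool_pos: [0.4819, 0.0383, 0.1623]
tool_rot: [-180.0, 0.0, 95.2]
force: [-0.1, 0.3, 0.4]
grip_width: 0.0694
grasp_force: 0.0
```

{"op": "step_arm", "data": {
  "moves": [
    {"dp": [39,-3.5,-1],"dr": [0,0,0],"fingers": 0.2},
    {"dp": [39,-3.5,-1],"dr": [0,0,0],"fingers": 0.2},
    {"dp": [39,-3.5,-1],"dr": [0,0,0],"fingers": 0.2},
    {"dp": [39,-3.5,-1],"dr": [0,0,0],"fingers": 0.2},
    {"dp": [0,0,0],"dr": [0,0,0],"fingers": 0.2}
  ]
}}

```text
time_s: 36.8
tool_pos: [0.453, 0.1948, 0.1666]
tool_rot: [-180.0, -0.1, 95.6]
force: [0.9, -0.8, -0.3]
grip_width: 0.0694
grasp_force: 0.0
```

```bash
python3 - <<'E'
from h import *
a=env.read_camera("top")[:,:,::-1]; b=env.read_camera("side")[:,:,::-1]
o=ortho("top",a,.012,.38,.73,-.31,-.01,mm=.75)
u,v=proj("side",[.55,-.1,.03])[0].astype(int)
c=cv2.resize(b[v-60:v+60,u-52:u+52],(400,466),interpolation=cv2.INTER_CUBIC)
cv2.imwrite("pics/f.png",np.hstack([o,c[:o.shape[0]]])); print(o.shape,env.get_obs()["tool_pos"])
E
```

```text
Traceback (most recent call last):
ValueError: all the input array dimensions except for the concatenation axis must match exactly, but along dimension 0, the array at index 0 has size 467 and the array at index 1 has size 466
```

```bash
python3 - <<'E'
from h import *
a=env.read_camera("top")[:,:,::-1]; b=env.read_camera("side")[:,:,::-1]
o=ortho("top",a,.012,.38,.73,-.31,-.01,mm=.75)
u,v=proj("side",[.55,-.1,.03])[0].astype(int)
c=cv2.resize(b[v-60:v+60,u-52:u+52],(390,o.shape[0]),interpolation=cv2.INTER_CUBIC)
cv2.imwrite("pics/f.png",np.hstack([o,c])); print(o.shape,env.get_obs()["tool_pos"])
E
```

```text
(467, 400, 3) [0.45477224 0.1897979  0.16622218]
```

View pics/f.png

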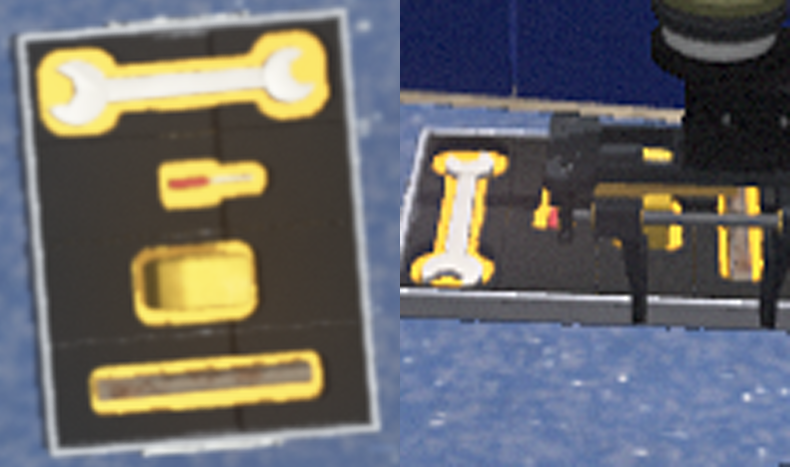

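All four tools lie centred in their own cut-outs, and the arm is clear. Handing in.

```bash
python3 -c "
from cell import env
print(env.sign_off())"
```

```text
the job is handed in; nothing more can be done
None
```

The spanner, cold chisel, tape measure and pick are all laid in their own cut-outs, centred in the last top view, the two offcuts were not handled, and the job is handed in (no verdict was returned).

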